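# Pin and hold shut a circuit-module test fixture

### The job

A circuit module lies in the open clamshell test fixture. Swing the fixture's lid down onto the module, then take the locating pin (the one with the round knob) out of the wooden holder and push it down through the lid's hole into the hole of the base until its collar presses the lid fully shut. The module sits on springs that push the lid back up, so finish while still pressing down on the pin with the gripper, keeping the lid shut; leave the square-headed plug in its holder and do not knock the other things about.

Things in the scene. Friction and masses are not known exactly. Their poses are not given: they have to be found in the camera images.
- fixture: Aluminium base of the clamshell fixture, fixed to the table, 180 (x) x 130 (y) x 40 mm high (36 mm around the module pocket). Origin: centre of its underside; x points from the pin hole towards the hinge, z up. The grey lid is hinged across its +x end on two ears (to 54 mm high). The module pocket is centred at x = +20 mm. The pin hole is near the -x end.
- base_hole (a point): Centre of the mouth of the base's pin hole, at x = -55, y = 0, z = 40 mm in the base's frame; vertical hole 13.5 mm wide, 30 mm deep.
- lid_hinge (a point): Middle of the lid's hinge axis, at x = +80, y = 0, z = 46 mm in the base's frame; the axis runs along the base's y. The lid is a grey frame 8 mm thick (the axis at half its thickness), 160 mm from axis to free edge; its last 52 mm is a solid plate 120 mm wide with the pin hole.
- lid (a joint): Lid angle in rad: 0 = fully shut (level), 1.57 = upright, 1.95 = stop, leaning back beyond the hinge. A stiff hinge (0.08 N m): the lid stays where left above about 1.15 and sinks by itself, slowly, from below about 1. Left alone after lowering it rests ajar on the sprung module at 0.05 to 0.08; about 6 N down at its hole shuts it against a stop.
- lid_hole (a point): Centre of the lid's pin hole (14 mm wide) on the lid's outer face, which is its top face when shut; 135 mm from the hinge axis, 4 mm outside the lid's middle plane. When the lid is shut the hole is straight over base_hole and its mouth is 50 mm above the table.
- module_center (a point): Centre of the circuit module, a green block 46 x 66 x 16 mm lying loose in the fixture's pocket on a sprung plate (3 N/mm, up to 8 mm down). Two rubber feet under the lid press it down about 5 mm when the lid is shut. It stays there.
- holder: Plywood block, 60 (x) x 140 (y) x 45 mm high, fixed to the table, with two vertical 15 mm holes at y = -35 and +35 mm. Origin: centre of its underside. Pin and plug stand in these holes, either way round.
- pin_knob (a point): Centre of the round knob of the steel locating pin, upright in the holder, its collar on the block. From the bottom: shank 12 mm thick, 36 mm long, foot tapered; collar 28 mm wide, 5 mm thick; knob 22 mm wide, 30 mm tall. This point is 56 mm above the foot, 15 mm below the knob's top, 15 mm above the collar's top; z along the pin, up. About 0.12 kg.
- pin_tip (a point): Middle of the foot of the same pin (its lowest point); z along the pin, up. With the pin fully home the foot is 14 mm above the table.
- pin: The same pin; its origin is the middle of its foot.
- plug: Square-headed steel plug, the pin's neighbour in the holder, to be left there: shank 12 mm thick and 20 mm long, collar 28 mm square and 5 mm thick, head 18 mm square and 18 mm tall. Origin: middle of its foot; its top is 43 mm above that, 23 mm above its collar's underside.
- board: Bystander: loose circuit board 45 x 60 mm, 14 mm high; origin under its centre.
- spool: Bystander: upright solder spool, 52 mm wide, 40 mm high; origin under its centre.
- mug: Bystander: white mug, 80 mm wide, 95 mm high; origin under its centre.
- driver: Bystander: screwdriver lying on the table, about 200 mm long.
- tray: Bystander: clear parts tray 100 x 140 x 25 mm; origin under its centre.
- heatsink: Bystander: round finned heat sink, 54 mm wide, 50 mm high; origin under its centre.
Not all that is in view belongs to the job. What is shaped like the pin but purple is not meant.

How it is judged:
By the outcome, as a careful person would: the job done as asked, in the order asked, and still so for the second after the job is handed in, while the arm keeps its last pose, push and grip.
It also fails if it takes over 54 s, if anything falls off the work surface, if the arm or the gripper's body presses on something with over 40 N, if the wrist force passes 120 N, or if a joint passes its speed limit or range.

### The arm

A 6-joint arm with a two-finger parallel gripper is mounted at the origin on the work surface. World frame = base frame: x ahead of the robot, y to its left, z up, the work surface at z = 0. Lengths are in m, angles in rad, forces in N, time in s.
With the tool pointing down it reaches from about 0.4 to 0.925 m from the base axis. Payload 12.5 kg.
Tool frame: the origin (TCP) lies midway between the tips of the shut fingers; the grasp point (between the pads) lies 19 mm behind it; z points along the fingers, y is the direction in which the jaws open and shut (so a half turn about z gives the same grasp; the last joint's range is limited). The gripper opens to 95 mm and grips with 3 to 60 N. Pads are 20 mm wide; open, the fingers measure 119 mm over their backs; the gripper's body (75 mm by 180 mm) begins 59 mm behind the grasp point.
Start: joints at [-1.28, 0.491, 1.559, -0, 1.092, -0.106], TCP at [0.242, -0.576, 0.215] pointing down, gripper open.
Joint ranges: [-3.1, 3.1], [-0.84, 2.19], [0.05, 2.79], [-1.13, 4.28], [0.06, 2.93], [-2.69, 2.69]. Speed limits (rad/s): [2.22, 2.22, 2.79, 3.14, 3.14, 3.14].

### API

Orientations are given as a unit quaternion [x, y, z, w].
In Python, from cell import robot gives the robot as it stands.
- The arm moves only by the shell command python3 -m jog 'ROWS'. ROWS is JSON, a list of rows, each a list of 7 numbers: the shift along the world's x, y, z in cm, then the turn, a rotation vector about the world's x, y, z in degrees, then the closure in counts, from 0 (fully open) to 255 (shut). In form: [[tx, ty, tz, rx, ry, rz, claw], ...]. A call has 1 to 12 rows; each row shifts and turns the pose as measured when the row begins; what a row does not reach is not made up. A row lasts 1/10 s, in which the tool goes at most 50 mm and 8.59 degrees, less where a joint would pass 70% of its speed; a pose out of reach is approached as far as the arm can. A call with a gripper value outside its range is refused whole. The fingers move at their own pace and stop on an object; the grip force is fixed at half the most. Time passes only in rows, so rows that do not move let the fingers close. It gives the time, the measured TCP pose, the force and the opening at its end, in the units of the state.
- robot.sense(): the state, without advancing time (a new reading comes with each control period).
- robot.read_camera(name): name is "scene" or "top"; returns a dict with "img" (400x640x3 uint8, red, green, blue), "range_z" (400x640 float32, m along the optical axis (not along the pixel's ray), 0 where there is no reading), "fx", "fy", "cx", "cy" (pixels), "R" (3x3) and "t" (3): a world point X has camera coordinates R X + t. Camera axes: x right, y down, z forward; pixel columns grow to the right and rows downward; lengths in m; the calibration is good to about 2 mm. A picture is of the moment at which its call begins.
- robot.sign_off(): hands the job in, once; it reports no verdict.
The state is a dict: "time_s": time; "joint_pos": joint angles; "dq": joint speeds; "joint_efforts": joint torques, N m; "tool_pos": TCP position; "tcp_rot": TCP orientation; "force": force on the tool from outside, world axes, zero at the start; "torque": the same for the moment, N m; "width": finger opening in m.
Only numpy, scipy, OpenCV 4.12 (cv2) and the standard library are available. Lean on these libraries where they do the work, as an engineer would, in place of code of your own. Each camera call takes 0.05 s, during which the arm holds its last target.

## Working session

There is one attempt and no reset: what is moved stays moved. The work goes in short steps, Python scripts to look and compute and a shell command to move; the robot and the scene stay as the last step left them, time stands still between calls to the robot, and variables do not carry over. Pictures are saved under pics/ and viewed, and the job is handed in when it is done.

```bash
ls; mkdir -p pics
python3 - <<'E'
from cell import robot
import cv2,numpy as np
s=robot.sense();print(s)
for n in("scene","top"):
    c=robot.read_camera(n);cv2.imwrite(f"pics/{n}0.png",c["img"][:,:,::-1]);np.savez(f"/tmp/{n}0.npz",**c)
    print(n,c["fx"],c["cx"],c["cy"],-c["R"].T@c["t"],c["R"])
E
```

```text
pics
{'time_s': 0.0, 'joint_pos': array([-1.27959626e+00,  4.91576642e-01,  1.55945434e+00,  5.45609674e-06,
        1.09166285e+00, -1.05609554e-01]), 'dq': array([-0.00137855,  0.00092593,  0.00199495,  0.00145006, -0.00033254,
        0.00232559]), 'joint_efforts': array([ 1.19022850e-03, -6.12643147e+01, -2.58180231e+01,  6.93530194e-02,
        4.82251926e-02, -1.10768869e-04]), 'tool_pos': array([ 0.24149718, -0.57620237,  0.21404944]), 'tcp_rot': array([ 9.80382345e-01,  1.97104424e-01, -4.86093027e-05, -5.48447616e-04]), 'force': array([-0.3864914 ,  1.17408196,  0.16972198]), 'torque': array([ 0.05473773, -0.03186588,  0.081191  ]), 'width': 0.09495127504871247}
scene 384.722517757386 320.5650043525641 197.1215921378928 [1.09653822 0.34061254 0.74916835] [[-0.53419948  0.84535257  0.00315304]
 [ 0.61459712  0.39093486 -0.68515715]
 [-0.58043199 -0.36407275 -0.72838845]]
top 391.7475401617216 317.59214039573607 197.77813819509544 [0.45754975 0.01012803 0.9927044 ] [[ 0.025746   -0.99950632  0.01800701]
 [-0.99497483 -0.02736445 -0.0963134 ]
 [ 0.09675861 -0.01543684 -0.99518816]]
```

View pics/scene0.png

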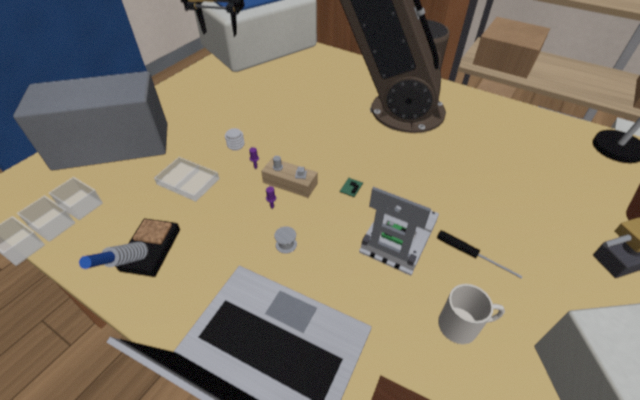

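View pics/top0.png

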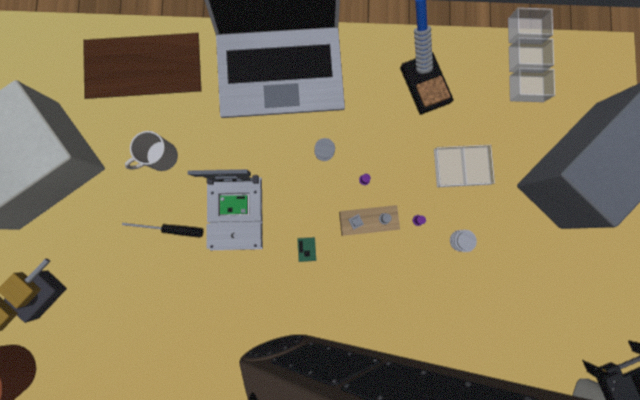

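The top view shows the fixture (base about 207-262, 178-250), its lid standing up at row 175 and the holder at (370,220) with two grey heads at (355,221) and (386,217). Purple look-alikes are at (365,179) and (419,220). Next I'll enlarge the holder and the fixture.

Run:
```python
import cv2,numpy as np
t=np.load("/tmp/top0.npz")["img"][:,:,::-1];s=np.load("/tmp/scene0.npz")["img"][:,:,::-1]
a=cv2.resize(t[195:245,330:410],(400,250),interpolation=cv2.INTER_CUBIC)
b=cv2.resize(s[145:205,250:330],(400,300),interpolation=cv2.INTER_CUBIC)
c=cv2.resize(t[160:260,180:280],(400,400)[:2],interpolation=cv2.INTER_CUBIC)[:300]
c=cv2.resize(t[165:255,185:275],(300,300),interpolation=cv2.INTER_CUBIC)
d=cv2.resize(s[180:275,350:445],(400,300),interpolation=cv2.INTER_CUBIC)
o=np.zeros((600,800,3),np.uint8);o[:250,:400]=a;o[:300,400:]=b;o[300:,:300]=c;o[300:,400:]=d
cv2.imwrite("pics/crop0.png",o)
```

```text
(no output)
```

View pics/crop0.png

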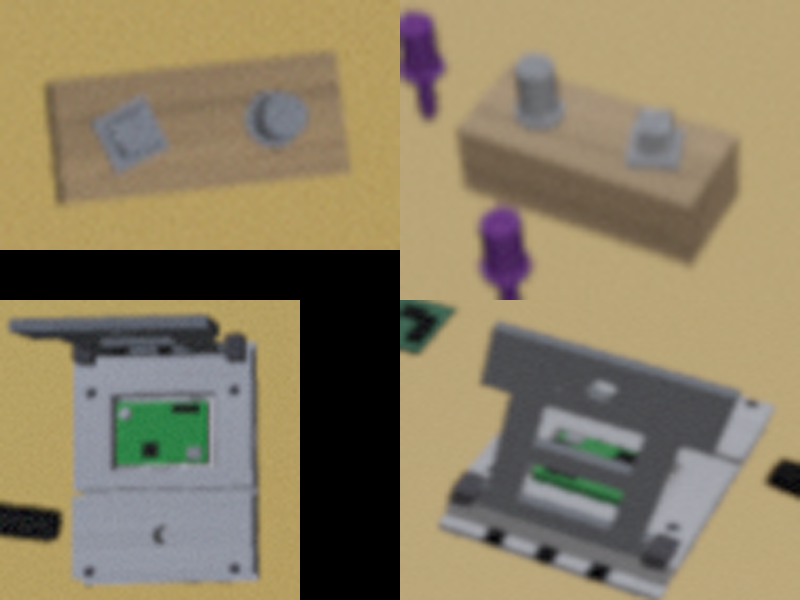

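The round head with a round collar, at top (386,217) and scene (277,163), is the pin. The square head at top (355,221) is the plug, and the purple ones are decoys. The lid stands about upright. Next I'll measure.

```bash
cat > h.py <<'E'
import numpy as np,cv2
def load(n): return dict(np.load(n))
def onplane(c,u,v,z):
    d=c["R"].T@np.array([(u-c["cx"])/c["fx"],(v-c["cy"])/c["fy"],1]);o=-c["R"].T@c["t"]
    return o+d*(z-o[2])/d[2]
def two(c1,p1,c2,p2):
    P=[np.asarray(c["fx"]*0+np.diag([c["fx"],c["fy"],1])@np.eye(3)+np.array([[0,0,c["cx"]],[0,0,c["cy"]],[0,0,0]]))@np.c_[c["R"],c["t"]] for c in(c1,c2)]
    X=cv2.triangulatePoints(P[0],P[1],np.array(p1,float).reshape(2,1),np.array(p2,float).reshape(2,1));return (X[:3]/X[3]).ravel()
def cloud(c):
    v,u=np.mgrid[:400,:640];z=c["range_z"];p=np.stack([(u-c["cx"])/c["fx"]*z,(v-c["cy"])/c["fy"]*z,z],-1)
    return (p-c["t"])@c["R"]
E
python3 - <<'E'
from h import *
t=load("/tmp/top0.npz");s=load("/tmp/scene0.npz")
f=lambda x,y,z:print((x,y),onplane(t,185+x*.3-.35,165+y*.3-.35,z).round(4))
print("hole");f(160,235,.04)
for p in[(74,280),(258,278),(73,192),(257,188)]:f(*p,.04)
P=cloud(t);Q=cloud(s)
# lid: points above fixture
for n,C in(("top",P),("scene",Q)):
    m=(C[...,2]>.075)&(abs(C[...,0]-.55)<.12)&(abs(C[...,1]-.21)<.13)
    X=C[m];print(n,m.sum(),X.min(0).round(3),X.max(0).round(3),np.median(X,0).round(3))
    q=X-X.mean(0);w=np.linalg.svd(q,full_matrices=0);print("normal",w[2][2].round(3),w[1].round(3))
# pin
for n,C in(("top",P),("scene",Q)):
    for z0,z1 in((.073,.09),(.055,.069)):
        m=(C[...,2]>z0)&(C[...,2]<z1)&(abs(C[...,0]-.5)<.12)&(abs(C[...,1]+.15)<.15)
        nl,l,st,ce=cv2.connectedComponentsWithStats(m.astype(np.uint8))
        for i in range(1,nl):
            if st[i,4]>5:print(n,z0,ce[i].round(1),st[i,4],C[l==i].mean(0).round(4),C[l==i].min(0).round(3),C[l==i].max(0).round(3))
for a,b in((384.5,217.7),(386,218)):print(onplane(t,a,b,.08))
# wood mask
hsv=cv2.cvtColor(t["img"],cv2.COLOR_RGB2HSV);print(hsv[210,372],hsv[250,372],t["img"][210,372])
m=(abs(P[...,2]-.045)<.012)&(abs(P[...,0]-.5)<.1)&(abs(P[...,1]+.13)<.12)
nl,l,st,ce=cv2.connectedComponentsWithStats(m.astype(np.uint8));i=1+np.argmax(st[1:,4])
r=cv2.minAreaRect(np.argwhere(l==i)[:,::-1].astype(np.float32));print(st[i],r,[onplane(t,*p,.045).round(3) for p in cv2.boxPoints(r)])
E
```

```text
hole
(160, 235) [0.454  0.1979 0.04  ]
(74, 280) [0.4202 0.2581 0.04  ]
(258, 278) [0.4249 0.1259 0.04  ]
(73, 192) [0.4834 0.2621 0.04  ]
(257, 188) [0.4898 0.1292 0.04  ]
top 585 [0.575 0.143 0.079] [0.592 0.263 0.21 ] [0.582 0.2   0.192]
normal [-0.998 -0.054 -0.009] [0.976 0.816 0.06 ]
scene 1976 [0.576 0.141 0.075] [0.596 0.261 0.207] [0.588 0.204 0.169]
normal [0.998 0.048 0.048] [1.676 1.486 0.09 ]
top 0.073 [386.4 217.5] 70 [ 0.5044 -0.1659  0.0801] [ 0.494 -0.177  0.074] [ 0.515 -0.156  0.085]
top 0.073 [420.7 221. ] 6 [ 0.4986 -0.2481  0.0741] [ 0.494 -0.251  0.073] [ 0.503 -0.247  0.076]
top 0.055 [362.9 180.2] 13 [ 0.5935 -0.1121  0.0622] [ 0.589 -0.122  0.055] [ 0.603 -0.107  0.068]
top 0.055 [381.8 218. ] 11 [ 0.5038 -0.1583  0.0635] [ 0.494 -0.164  0.055] [ 0.513 -0.156  0.069]
top 0.055 [356.3 221.1] 49 [ 0.4946 -0.0971  0.0673] [ 0.485 -0.108  0.055] [ 0.507 -0.087  0.069]
top 0.055 [416.7 220. ] 15 [ 0.5013 -0.2417  0.0628] [ 0.494 -0.246  0.055] [ 0.511 -0.239  0.069]
scene 0.073 [276.6 158.9] 49 [ 0.5071 -0.1668  0.0781] [ 0.494 -0.181  0.073] [ 0.516 -0.157  0.081]
scene 0.055 [253.  153.5] 34 [ 0.51   -0.2466  0.0626] [ 0.499 -0.258  0.055] [ 0.516 -0.24   0.069]
scene 0.055 [277. 165.] 31 [ 0.512  -0.1634  0.0619] [ 0.498 -0.175  0.055] [ 0.518 -0.156  0.069]
scene 0.055 [300.2 170.7] 52 [ 0.499  -0.0974  0.0642] [ 0.485 -0.109  0.056] [ 0.508 -0.087  0.069]
scene 0.055 [270.3 193.6] 38 [ 0.6055 -0.1141  0.0621] [ 0.592 -0.126  0.055] [ 0.612 -0.109  0.069]
[ 0.50383223 -0.16155142  0.08      ]
[ 0.50322473 -0.16507325  0.08      ]
[ 17  86 140] [ 22 121 181] [140 120  93]
[ 340  205   60   31 1291] ((369.3035888671875, 219.68338012695312), (24.801437377929688, 58.120811462402344), 83.82982635498047) [array([ 0.52 , -0.057,  0.045]), array([ 0.539, -0.198,  0.045]), array([ 0.479, -0.205,  0.045]), array([ 0.461, -0.065,  0.045])]
```

Checks: the fixture yaw is about +3° and the lid is upright at about 1.57 rad, with its top at 207 mm (206 expected). The knob top is at 80 mm, as it should be. I'll approach the lid from behind with the fingers shut.

```bash
python3 -m jog '[[2,4,2,0,0,7,255],[2.3,4.3,2,0,0,7,255],[2.3,4.3,1,0,0,7,255],[2.3,4.3,1,0,0,7,255],[2.3,4.3,0,0,0,7,255],[2.3,4.3,0,0,0,7,255],[2.3,4.3,0,0,0,7,255],[2.3,4.3,0,0,0,7,255],[2.3,4.3,0,0,0,7,255],[2.3,4.3,0,0,0,7,255],[2.3,4.3,0,0,0,0,255],[2.3,4.3,0,0,0,0,255]]'
```

```text
time_s: 1.3
tool_pos: [0.5143, -0.0514, 0.2724]
tcp_rot: [0.674, 0.738, -0.002, -0.002]
force: [0.3, -1.6, -0.1]
width: 0.0048
```

```bash
python3 -m jog '[[2.3,4.3,0,0,0,0,255],[2.4,4.3,0,0,0,0,255],[2.5,4.3,0,0,0,0,255],[2.5,4.3,0,0,0,0,255],[2.4,4.3,0,0,0,0,255],[2.2,4.2,0,0,0,0,255],[1,2.5,-1,0,0,-2,255],[0,0,-3,0,0,0,255],[0,0,-3,0,0,0,255],[0,0,-2,0,0,0,255]]'
python3 - <<'E'
from cell import robot
import cv2,numpy as np
o=[]
for n in("scene","top"):
    c=robot.read_camera(n);np.savez(f"/tmp/{n}1.npz",**c);o.append(c["img"][100:300,150:550,::-1] if n=="scene" else c["img"][80:280,100:500,::-1])
cv2.imwrite("pics/a1.png",cv2.resize(np.vstack(o),None,fx=1.5,fy=1.5))
E
```

```text
time_s: 2.3
tool_pos: [0.6688, 0.2455, 0.1777]
tcp_rot: [0.685, 0.729, -0.001, -0.002]
force: [-0.9, 0.0, -0.2]
width: 0.0003
```

View pics/a1.png

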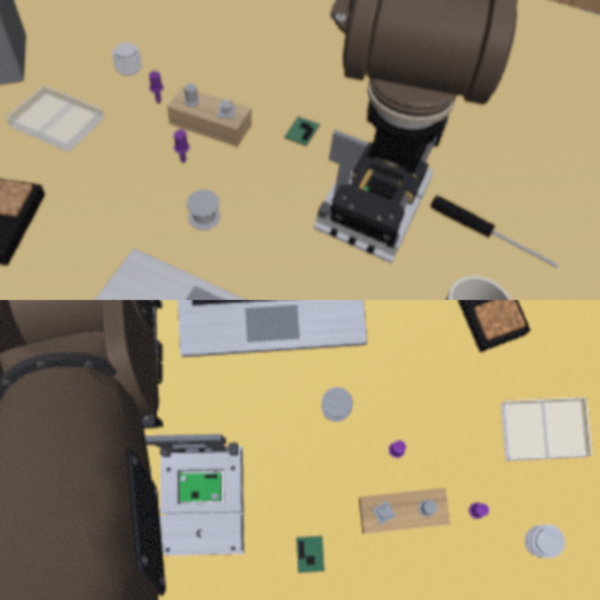

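```bash
python3 -m jog '[[-2,-1,0,0,0,0,255],[-2,-0.5,0,0,0,0,255],[-1.5,0,0,0,0,0,255],[-1.5,0,0,0,0,0,255],[-1.5,0,0,0,0,0,255],[-1.5,0,-0.5,0,0,0,255],[-1.5,0,-0.5,0,0,0,255],[-1.5,0,-0.7,0,0,0,255]]'
```

```text
time_s: 3.2
tool_pos: [0.5392, 0.2285, 0.1692]
tcp_rot: [0.686, 0.728, 0.003, 0.001]
force: [1.7, -0.8, -0.3]
width: 0.0001
```

```bash
python3 -m jog '[[-1.2,0,-0.8,0,0,0,255],[-1,0,-0.8,0,0,0,255],[-0.8,0,-0.8,0,0,0,255],[0,0,0,0,0,0,255]]';python3 - <<'E'
from cell import robot
import cv2,numpy as np
o=[]
for n in("scene","top"):
    c=robot.read_camera(n);np.savez(f"/tmp/{n}2.npz",**c);o.append(c["img"][100:300,150:550,::-1] if n=="scene" else c["img"][80:280,100:500,::-1])
cv2.imwrite("pics/a2.png",cv2.resize(np.vstack(o),None,fx=1.5,fy=1.5))
E
```

```text
time_s: 3.6
tool_pos: [0.5087, 0.2284, 0.1493]
tcp_rot: [0.686, 0.728, 0.005, 0.002]
force: [-0.1, 0.4, -0.3]
width: 0.0005
```

View pics/a2.png

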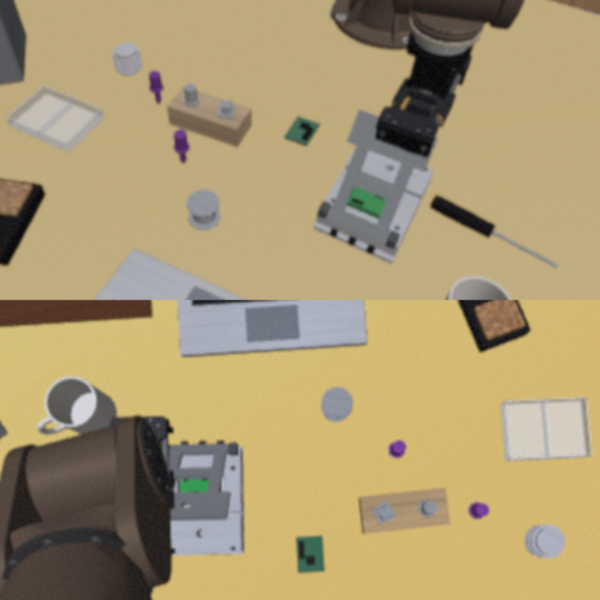

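The lid is under 0.9 rad and sinking on its own, with the tool free of it. While it sinks I'll move to the pin.

```bash
python3 -m jog '[[0,0,3,0,0,0,200],[0,-3,3,0,0,0,125],[0,-4.5,0,0,0,2,125],[0,-4.5,0,0,0,2,125],[0,-4.5,0,0,0,0,125],[0,-4.5,0,0,0,0,125],[0,-4.5,0,0,0,0,125],[0,-4.5,0,0,0,0,125],[0,-4.5,0,0,0,0,125],[0,-3.5,0,0,0,0,125],[0,-1.5,-2,0,0,0,125],[0,0,-3,0,0,0,125]]';python3 - <<'E'
from cell import robot
import cv2,numpy as np
from h import *
o=[]
for n in("scene","top"):
    c=robot.read_camera(n);np.savez(f"/tmp/{n}3.npz",**c);o.append(c["img"][100:300,150:550,::-1] if n=="scene" else c["img"][80:280,100:500,::-1])
cv2.imwrite("pics/a3.png",cv2.resize(np.vstack(o),None,fx=1.5,fy=1.5))
t=load("/tmp/top0.npz");s=load("/tmp/scene0.npz")
print(two(t,(386.2,217.5),s,(276.8,159)), robot.sense()["tool_pos"])
E
```

```text
time_s: 4.9
tool_pos: [0.5173, -0.186, 0.1717]
tcp_rot: [0.659, 0.752, 0.011, 0.013]
force: [0.1, 0.4, -0.6]
width: 0.0482
[ 0.50497761 -0.16688995  0.07608636] [ 0.51535295 -0.18353722  0.16845731]
```

View pics/a3.png

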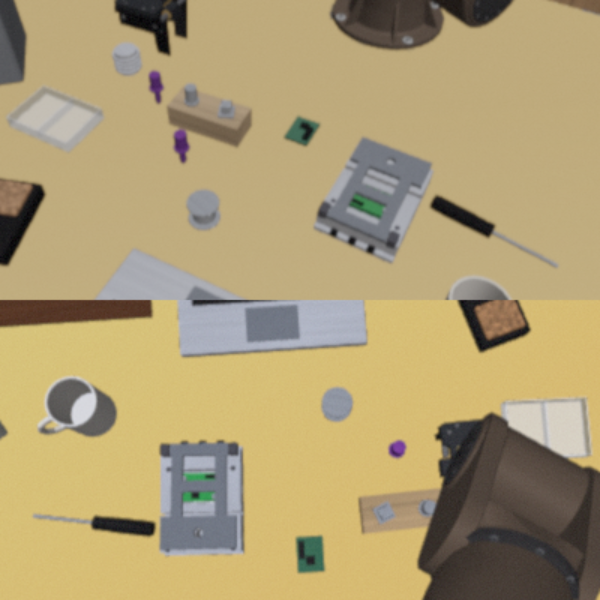

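```bash
cat >> h.py <<'E'
def corr(q,ydeg):
    from scipy.spatial.transform import Rotation as R
    a=np.deg2rad((ydeg+90)/2); T=R.from_quat([np.cos(a),np.sin(a),0,0])
    d=(T*R.from_quat(q).inv()).as_rotvec(degrees=True); return d.round(2)
E
python3 - <<'E'
from cell import robot
from h import *
s=robot.sense();print(s["tool_pos"],corr(s["tcp_rot"],7.5))
t=load("/tmp/top3.npz");c=load("/tmp/scene3.npz")
a=cv2.resize(t["img"][180:255,195:270,::-1],(400,400),interpolation=cv2.INTER_CUBIC)
b=cv2.resize(c["img"][185:285,350:450,::-1],(400,400),interpolation=cv2.INTER_CUBIC)
cv2.imwrite("pics/c3.png",np.hstack([a,b]))
for C in(t,c):
    P=cloud(C)
    m=(P[...,2]>.045)&(P[...,2]<.075)&(abs(P[...,0]-.46)<.05)&(abs(P[...,1]-.2)<.07)
    X=P[m];k=X[(X[:,0]<.475)&(X[:,0]>.44)];print(m.sum(),k.mean(0).round(4),X.min(0).round(3),X.max(0).round(3))
    A=np.c_[X[:,:2],np.ones(len(X))];print("slope",np.linalg.lstsq(A,X[:,2],rcond=None)[0])
E
```

```text
[ 0.51535295 -0.18353722  0.16845731] [-0.19  1.45 -0.12]
1296 [0.4576 0.1959 0.0588] [0.427 0.132 0.046] [0.51  0.257 0.065]
slope [-0.06029022 -0.00352413  0.08709037]
1056 [0.4575 0.1963 0.0573] [0.428 0.133 0.046] [0.51  0.255 0.062]
slope [-0.07166544 -0.00391739  0.09069944]
```

View pics/c3.png

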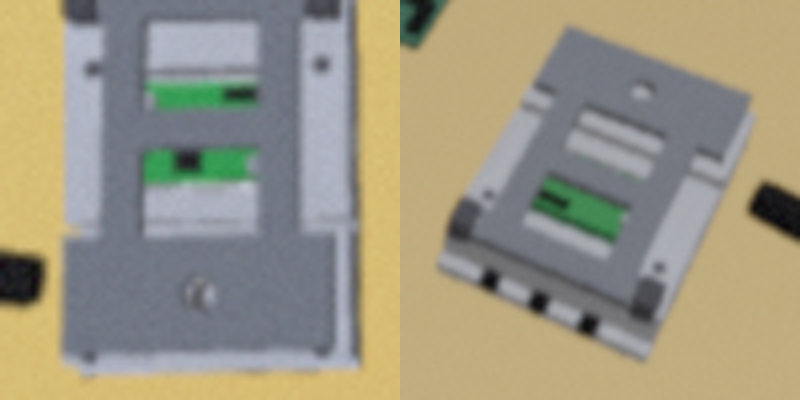

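Run:
```python
from h import *
t=load("/tmp/top3.npz");c=load("/tmp/scene3.npz")
def hole(C,x0,x1,y0,y1,z):
    g=cv2.resize(cv2.cvtColor(C["img"],cv2.COLOR_RGB2GRAY)[y0:y1,x0:x1],None,fx=8,fy=8,interpolation=cv2.INTER_CUBIC)
    g=cv2.GaussianBlur(g,(0,0),5).astype(float);d=abs(g-np.median(g));m=(d>.35*d.max()).astype(np.uint8)
    nl,l,st,ce=cv2.connectedComponentsWithStats(m);i=1+np.argmax(st[1:,4])
    p=((ce[i]+.5)/8-.5)+[x0,y0];x,y,w,h=st[i,:4]
    p2=((np.array([x+w/2,y+h/2]))/8-.5)+[x0,y0]
    print(p,p2,st[i]/8,onplane(C,*p,z).round(4),onplane(C,*p2,z).round(4));return p2
a=hole(t,222,243,226,243,.0585);b=hole(c,400,420,199,216,.0585);print(two(t,a,c,b))
```

```text
[234.10628981 234.75278662] [234.125 234.75 ] [11.375  7.375  2.5    3.75  58.875] [0.4551 0.1908 0.0585] [0.4551 0.1908 0.0585]
[416.71555851 199.67672872] [415.8125 200.125 ] [ 12.625   0.      7.375   3.25  117.5  ] [0.4269 0.1989 0.0585] [0.4295 0.1976 0.0585]
[0.45227426 0.19452885 0.07749385]
```

```bash
python3 -m jog '[[-0.6,0.9,-2.5,-0.2,1.5,0,125],[-0.5,0.8,-2.5,0,0,0,125],[0,0,-1,0,0,0,125],[0,0,0,0,0,0,125]]';python3 - <<'E'
from cell import robot
from h import *
s=robot.sense();print(s["tool_pos"],corr(s["tcp_rot"],7.5))
E
```

```text
time_s: 5.4
tool_pos: [0.5071, -0.1667, 0.1115]
tcp_rot: [0.658, 0.753, -0.0, 0.002]
force: [0.1, -0.4, -0.3]
width: 0.0486
[ 0.50714293 -0.16665787  0.11153507] [ 0.13  0.15 -0.17]
```

```bash
python3 -m jog '[[-0.2,0,-2,0,0,0,125],[0,0,-2,0,0,0,125],[0,0,-1.3,0,0,0,125],[0,0,-0.4,0,0,0,125],[0,0,0,0,0,0,125]]'
```

```text
time_s: 5.9
tool_pos: [0.5101, -0.1687, 0.0593]
tcp_rot: [0.658, 0.753, 0.001, 0.006]
force: [0.1, 0.0, -0.0]
width: 0.049
```

Run:
```python
from cell import robot
from h import *
o=[]
for n in("scene","top"):
    c=robot.read_camera(n);o.append(cv2.resize(c["img"][130:210,240:340,::-1] if n=="scene" else c["img"][180:260,330:430,::-1],(500,400)[:2]))
cv2.imwrite("pics/a4.png",cv2.resize(np.hstack(o),(800,320)))
c=load("/tmp/scene3.npz");t=load("/tmp/top3.npz")
cv2.imwrite("pics/c4.png",np.hstack([cv2.resize(t["img"][225:245,222:242,::-1],(400,400),interpolation=0),cv2.resize(c["img"][198:218,400:420,::-1],(400,400),interpolation=0)]))
```

```text
(no output)
```

View pics/a4.png

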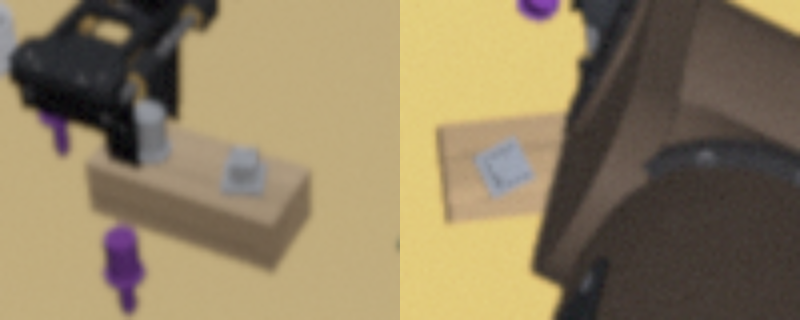

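View pics/c4.png

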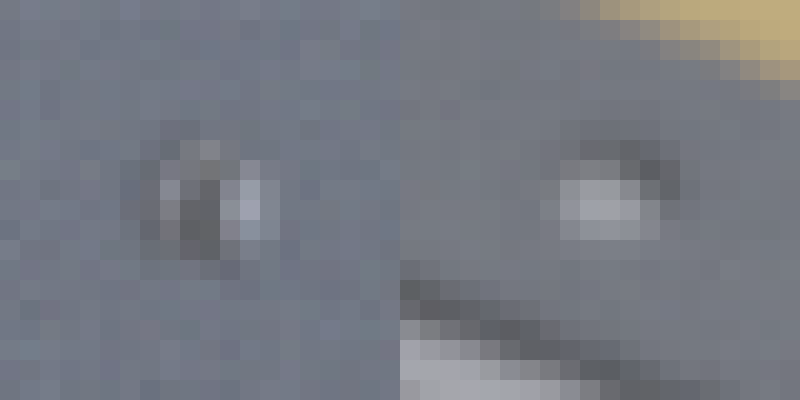

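```bash
python3 -m jog '[[-0.4,0.2,-0.4,0,0,0,125],[-0.1,0,-0.3,0,0,0,125],[0,0,0,0,0,0,125]]';python3 - <<'E'
from cell import robot
from h import *
s=robot.sense();print(s["tool_pos"],corr(s["tcp_rot"],7.5))
t=load("/tmp/top3.npz");c=load("/tmp/scene3.npz")
a=(231.8,234.2);b=(410.4,206.8)
print(onplane(t,*a,.0585),onplane(c,*b,.0585),two(t,a,c,b))
E
```

```text
time_s: 6.3
tool_pos: [0.5053, -0.1668, 0.0538]
tcp_rot: [0.658, 0.753, 0.002, 0.008]
force: [0.0, -0.3, 0.6]
width: 0.0487
[ 0.5052898  -0.1667752   0.05380678] [ 0.45  0.82 -0.25]
[0.45626596 0.19631299 0.0585    ] [0.45703258 0.19518591 0.0585    ] [0.45652328 0.19573439 0.05836623]
```

The lid hole triangulates to (.4566, .1957, .0584), and an ajar lid should put it at z of about .0585. Closing on the knob.

```bash
python3 -m jog '[[0,0,0,0.4,0.8,0,125],[0,0,0,0,0,0,200],[0,0,0,0,0,0,255],[0,0,0,0,0,0,255],[0,0,0,0,0,0,255],[0,0,0,0,0,0,255]]';python3 - <<'E'
from cell import robot
from h import *
s=robot.sense();print(s["tool_pos"],corr(s["tcp_rot"],7.5))
E
```

```text
time_s: 6.9
tool_pos: [0.5055, -0.1669, 0.0541]
tcp_rot: [0.658, 0.753, -0.0, -0.0]
force: [-0.3, -0.4, 0.1]
width: 0.0214
[ 0.50548733 -0.16689544  0.05409659] [ 0.01 -0.04 -0.25]
```

```bash
python3 -m jog '[[0,0,0.5,0,0,0,255],[0,0,1,0,0,0,255],[0,0,1.5,0,0,0,255],[0,0,2,0,0,0,255],[0,0,2,0,0,0,255],[0,0,2,0,0,0,255],[0,0,1,0,0,0,255],[0,0,0,0,0,0,255]]';python3 - <<'E'
from cell import robot
from h import *
o=[]
for n in("scene","top"):
    c=robot.read_camera(n);np.savez(f"/tmp/{n}5.npz",**c);o.append(cv2.resize(c["img"][90:210,220:340,::-1] if n=="scene" else c["img"][160:280,320:440,::-1],(400,400)))
cv2.imwrite("pics/a5.png",np.hstack(o))
s=robot.sense();print(s["tool_pos"],corr(s["tcp_rot"],7.5))
E
```

```text
time_s: 7.7
tool_pos: [0.5045, -0.1664, 0.1615]
tcp_rot: [0.658, 0.753, -0.0, -0.0]
force: [0.3, -0.0, -2.2]
width: 0.0214
[ 0.50401278 -0.16618144  0.15995421] [-0.04 -0.16 -0.25]
```

View pics/a5.png

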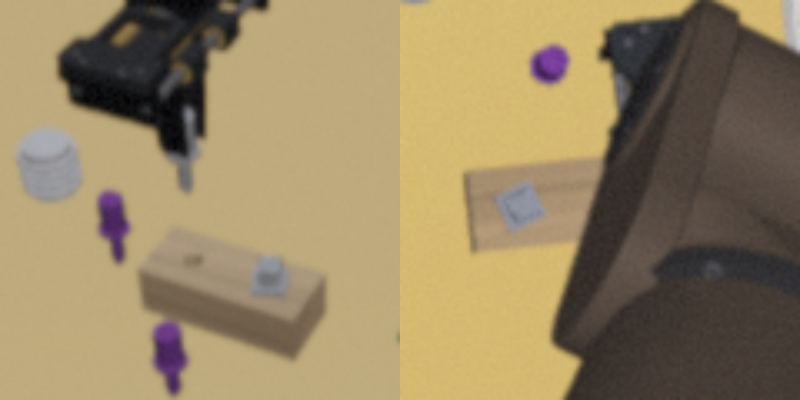

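```bash
python3 -m jog '[[-0.4,3,0,0,0,-2,255],[-0.6,4,0,0,0,-2.5,255],[-0.6,4.3,0,0,0,0,255],[-0.6,4.5,0,0,0,0,255],[-0.6,4.5,0,0,0,0,255],[-0.6,4.5,0,0,0,0,255],[-0.6,4.5,0,0,0,0,255],[-0.4,3,0,0,0,0,255],[0,1.5,-0.5,0,0,0,255],[0,0,0,0,0,0,255],[0,0,0,0,0,0,255]]';python3 - <<'E'
from cell import robot
from h import *
s=robot.sense();print(s["tool_pos"],corr(s["tcp_rot"],3),np.array([.4566,.1957])-s["tool_pos"][:2])
E
```

```text
time_s: 8.9
tool_pos: [0.452, 0.1829, 0.144]
tcp_rot: [0.689, 0.725, -0.007, -0.007]
force: [0.4, -0.5, -0.9]
width: 0.0215
[0.45198248 0.18292919 0.14398682] [-0.01 -1.1   0.09] [0.00461752 0.01277081]
```

```bash
python3 -m jog '[[0.5,1.3,-1.5,0,-1.1,0,255],[0,0,-1,0,0,0,255],[0,0,0,0,0,0,255],[0,0,0,0,0,0,255]]';python3 - <<'E'
from cell import robot
from h import *
o=[]
for n in("scene","top"):
    c=robot.read_camera(n);np.savez(f"/tmp/{n}6.npz",**c);o.append(cv2.resize(c["img"][160:240,370:450,::-1] if n=="scene" else c["img"][190:270,190:270,::-1],(400,400),interpolation=2))
cv2.imwrite("pics/a6.png",np.hstack(o))
s=robot.sense();print(s["tool_pos"],corr(s["tcp_rot"],3),np.array([.4566,.1957])-s["tool_pos"][:2])
E
```

```text
time_s: 9.3
tool_pos: [0.4572, 0.1924, 0.1175]
tcp_rot: [0.69, 0.724, -0.001, -0.001]
force: [-0.1, 0.0, -0.7]
width: 0.0213
[0.45734462 0.19263635 0.11779403] [ 0.04 -0.09  0.27] [-0.00074462  0.00306365]
```

View pics/a6.png

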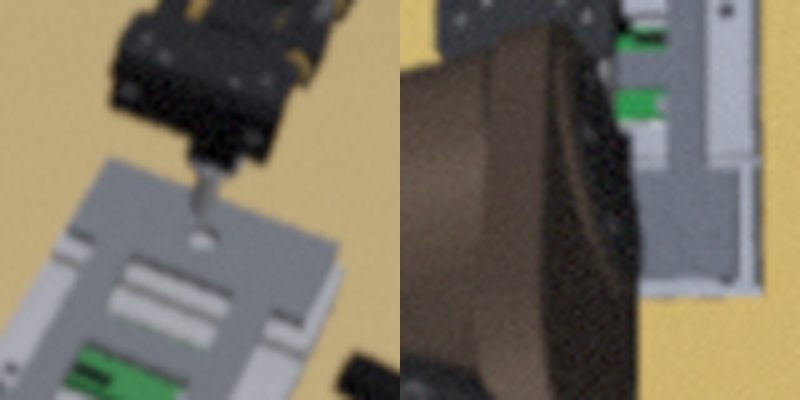

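Run:
```python
from cell import robot
from h import *
s=robot.sense();c=load("/tmp/scene6.npz")
tcp=s["tool_pos"]
foot=tcp-[0,0,.045]
X=np.array([foot, foot+[0,0,.04],[.4566,.1957,.0584]])
p=(c["R"]@X.T).T+c["t"];print(p[:,:2]/p[:,2:]*[c["fx"],c["fy"]]+[c["cx"],c["cy"]])
cv2.imwrite("pics/c6.png",cv2.resize(c["img"][185:217,394:426,::-1],(576,576),interpolation=0))
```

```text
[[410.39153564 202.45800533]
 [413.39202578 190.76483046]
 [410.66278323 206.8000781 ]]
```

View pics/c6.png

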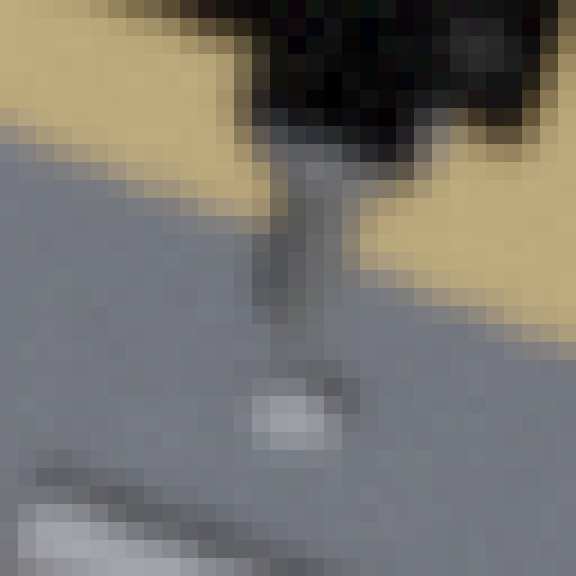

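```bash
python3 -m jog '[[-0.1,0.3,0,0,0,0,255],[0,0,-0.5,0,0,0,255],[0,0,0,0,0,0,255],[0,0,0,0,0,0,255]]';python3 - <<'E'
from cell import robot
from h import *
c=robot.read_camera("scene");np.savez("/tmp/scene7.npz",**c)
cv2.imwrite("pics/c7.png",cv2.resize(c["img"][185:217,394:426,::-1],(576,576),interpolation=0))
s=robot.sense();print(s["tool_pos"],corr(s["tcp_rot"],3),np.array([.4566,.1957])-s["tool_pos"][:2])
E
```

```text
time_s: 9.8
tool_pos: [0.4567, 0.1954, 0.1135]
tcp_rot: [0.69, 0.723, -0.0, 0.0]
force: [0.1, -0.4, -1.3]
width: 0.0211
[0.45663869 0.19534618 0.11344011] [ 0.01 -0.01  0.32] [-3.86896068e-05  3.53824662e-04]
```

View pics/c7.png

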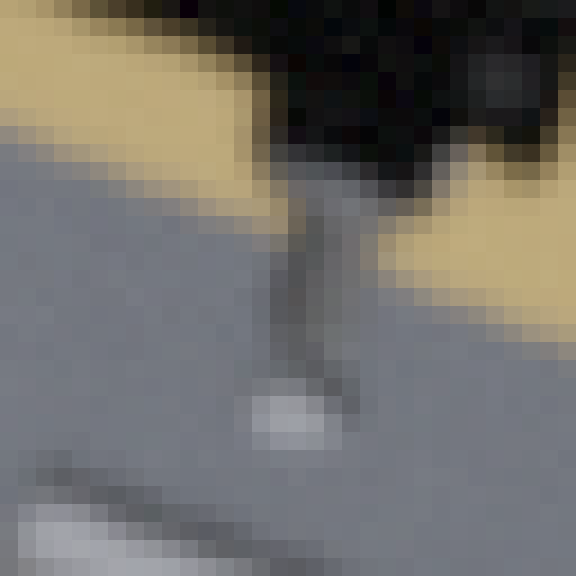

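Scene crop: the foot at about (411.5,204) stands just over the hole at (410.4,207). Lowering slowly while watching the force.

```bash
python3 -m jog '[[0,0,-0.5,0,0,0,255],[0,0,-0.4,0,0,0,255],[0,0,-0.3,0,0,0,255],[0,0,0,0,0,0,255]]'
```

```text
time_s: 10.25
tool_pos: [0.4566, 0.1954, 0.1003]
tcp_rot: [0.69, 0.724, -0.0, 0.0]
force: [0.1, -0.4, -1.3]
width: 0.0218
```

```bash
python3 -m jog '[[0,0,-0.4,0,0,0,255],[0,0,-0.3,0,0,0,255],[0,0,0,0,0,0,255]]'
```

```text
time_s: 10.55
tool_pos: [0.4566, 0.1954, 0.0926]
tcp_rot: [0.69, 0.724, -0.0, -0.0]
force: [0.2, 0.6, -0.8]
width: 0.0218
```

```bash
python3 -m jog '[[0,0,-0.4,0,0,0,255],[0,0,-0.3,0,0,0,255],[0,0,0,0,0,0,255]]'
```

```text
time_s: 10.85
tool_pos: [0.4566, 0.1954, 0.085]
tcp_rot: [0.69, 0.724, -0.0, -0.0]
force: [0.8, 0.2, -0.7]
width: 0.0211
```

```bash
python3 -m jog '[[0,0,-0.3,0,0,0,255],[0,0,-0.3,0,0,0,255],[0,0,0,0,0,0,255]]'
python3 - <<'E'
from cell import robot
from h import *
c=robot.read_camera("scene");cv2.imwrite("pics/c8.png",cv2.resize(c["img"][170:250,360:460,::-1],(600,480),interpolation=2))
E
```

```text
time_s: 11.15
tool_pos: [0.456, 0.1955, 0.0784]
tcp_rot: [0.69, 0.723, -0.001, -0.001]
force: [-1.4, 1.1, -2.1]
width: 0.0214
```

View pics/c8.png

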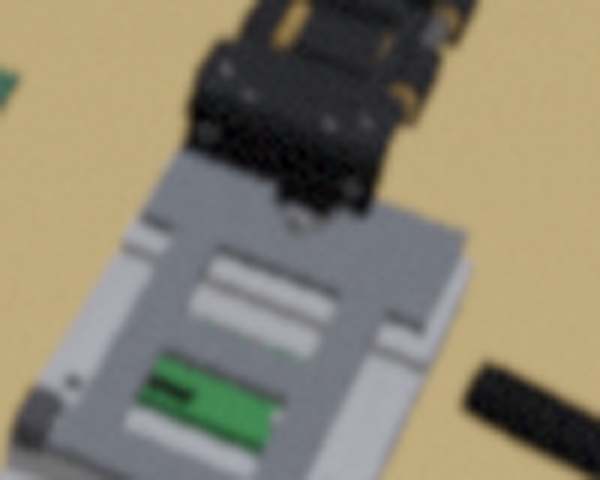

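```bash
python3 -m jog '[[0,0,-0.3,0,0,0,255],[0,0,-0.3,0,0,0,255],[0,0,-0.2,0,0,0,255],[0,0,0,0,0,0,255]]'
python3 - <<'E'
from cell import robot
from h import *
s=robot.sense();print(corr(s["tcp_rot"],3),s["torque"])
E
```

```text
time_s: 11.6
tool_pos: [0.4559, 0.1957, 0.07]
tcp_rot: [0.69, 0.723, -0.001, -0.001]
force: [-1.2, 0.5, -1.1]
width: 0.0216
[ 0.   -0.09  0.32] [ 0.29351924  0.20133183 -0.00506327]
```

```bash
python3 -m jog '[[0,0,-0.3,0,0,0,255],[0,0,-0.3,0,0,0,255],[0,0,0,0,0,0,255]]'
```

```text
time_s: 11.9
tool_pos: [0.4559, 0.1957, 0.0636]
tcp_rot: [0.69, 0.723, -0.001, -0.001]
force: [-2.2, 1.5, -1.2]
width: 0.0215
```

```bash
python3 -m jog '[[0,0,-0.3,0,0,0,255],[0,0,-0.2,0,0,0,255],[0,0,0,0,0,0,255]]'
python3 - <<'E'
from cell import robot
from h import *
for n in("scene","top"):
  c=robot.read_camera(n);np.savez(f"/tmp/{n}9.npz",**c)
  P=cloud(c);m=(P[...,2]>.04)&(P[...,2]<.075)&(P[...,0]>.44)&(P[...,0]<.475)&(abs(abs(P[...,1]-.197)-.045)<.01);print(n,m.sum(),np.median(P[m],0) if m.any() else 0)
  if n=="scene":cv2.imwrite("pics/c9.png",cv2.resize(c["img"][170:250,360:460,::-1],(600,480),interpolation=2))
E
```

```text
time_s: 12.2
tool_pos: [0.4557, 0.1958, 0.059]
tcp_rot: [0.69, 0.724, -0.0, -0.001]
force: [-3.6, 0.5, 5.9]
width: 0.0213
scene 133 [0.46262914 0.23802429 0.0491724 ]
top 127 [0.45784844 0.15190945 0.05037696]
```

View pics/c9.png

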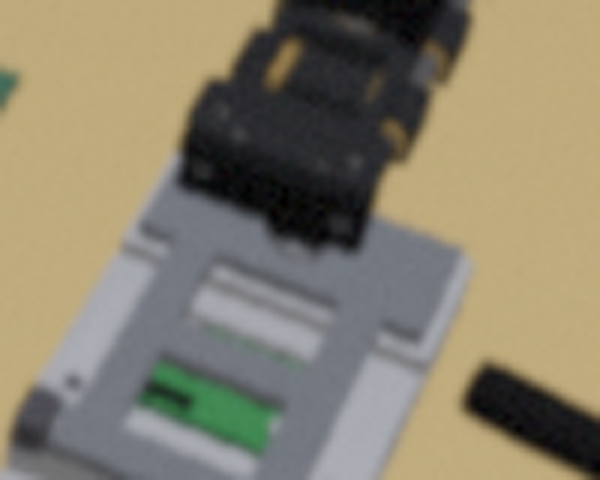

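The force is about 7 N and the lid height is about 50 mm. I'll press on against the stop and end on a pressing row, so the push target stays.

```bash
python3 -m jog '[[0,0,-0.2,0,0,0,255],[0,0,-0.2,0,0,0,255]]'
python3 - <<'E'
from cell import robot
from h import *
for i in range(3):
  c=robot.read_camera("scene");P=cloud(c);m=(P[...,2]>.04)&(P[...,2]<.075)&(P[...,0]>.44)&(P[...,0]<.475)&(abs(abs(P[...,1]-.197)-.045)<.01);print(np.median(P[m],0))
  s=robot.sense();print(s["time_s"],s["tool_pos"],s["force"],s["width"])
E
```

```text
time_s: 12.5
tool_pos: [0.4558, 0.1958, 0.0583]
tcp_rot: [0.69, 0.724, 0.0, 0.0]
force: [-12.4, -2.4, 44.0]
width: 0.0211
[0.46286339 0.23743528 0.04904022]
12.55 [0.45583588 0.19585495 0.05843269] [-10.62417399  -0.86692173  36.67225286] 0.021539320605307517
[0.46219012 0.23817371 0.04912391]
12.6 [0.4558317  0.1958383  0.05845567] [-10.88759427  -1.59465808  36.30127899] 0.021192267026512883
[0.4626498  0.23803406 0.04889671]
12.65 [0.45585096 0.1958295  0.05842578] [-10.59194034  -2.08602554  35.93362669] 0.021402924718612333
```

The stop is firm at 36 N. I'll ease to about 20 N for margin and let the sideways force relax.

```bash
python3 -m jog '[[0,0,-0.12,0,0,0,255]]'
python3 - <<'E'
from cell import robot
from h import *
for n in("scene","top","scene"):
  c=robot.read_camera(n)
  P=cloud(c);m=(P[...,2]>.04)&(P[...,2]<.075)&(abs(abs(P[...,1]-.197)-.045)<.01)&(P[...,0]>.435)&(P[...,0]<.48);X=P[m]
  print(np.median(X,0),np.linalg.lstsq(np.c_[X[:,:2],np.ones(len(X))],X[:,2],rcond=None)[0])
  s=robot.sense();print(s["time_s"],s["tool_pos"],s["force"])
  cv2.imwrite(f"pics/f_{n}.png",c["img"][:,:,::-1])
E
```

```text
time_s: 12.75
tool_pos: [0.4558, 0.1958, 0.0587]
tcp_rot: [0.69, 0.724, 0.001, 0.0]
force: [-6.1, -1.0, 16.4]
width: 0.0214
[0.46358507 0.23816695 0.04897527] [-0.02956126  0.00159124  0.06217813]
12.8 [0.4557997  0.19582529 0.05859017] [-8.16725497 -0.83160714 24.77124113]
[0.4577873  0.15187504 0.05043975] [0.00026256 0.00446169 0.04970298]
12.85 [0.45580025 0.19583475 0.05858209] [-8.08773395  0.18090789 24.69543689]
[0.4641834  0.23876277 0.04899029] [-0.03037123 -0.00646867  0.06422808]
12.9 [0.45577828 0.19580425 0.05857764] [-8.41799534 -0.98139705 25.05783142]
```

View pics/f_scene.png

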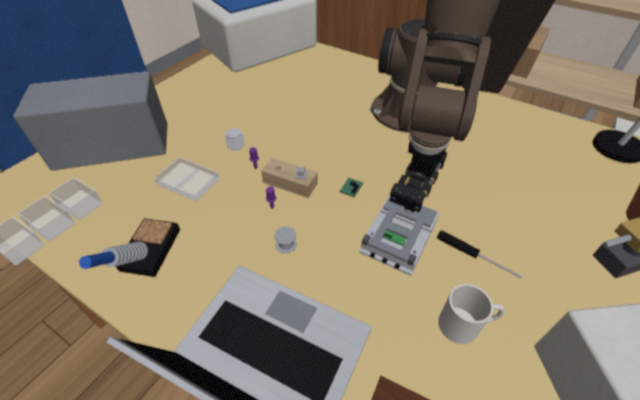

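The push is steady at about 25 N, the lid is level at 49–50 mm and the TCP is at the height expected for a fully home pin. The plug (300,172) and the other things are where they were. Handing in.

```bash
python3 -c "
from cell import robot
print(robot.sign_off())"
```

```text
the job is handed in; nothing more can be done
None
```

The lid is shut with the pin through it into the base. I handed the job in at about 12.9 s with the gripper still holding the knob and pressing down.

I swung the lid down from behind with the fingers shut and let it sink onto the module. Then I took the round-knobbed pin from the holder, lined it up over the lid hole and pushed it home.

**Last checks:**
- **Push:** it held steady at about 25 N against a firm stop, after a peak of 44 N at the wrist. There was also a sideways force of about 8 N.
- **Pin depth:** the tool was at z = 58.6 mm, against 59 mm expected for the pin fully home. This assumes the pin had not slipped in the grip.
- **Lid height:** it measured 49.0 mm in the scene camera and 50.4 mm in the top camera, against 50 mm when shut.
- **Lid tilt:** the two cameras disagreed: level in the top view, about 0.03 rad in the scene view. I put the scene value down to depth noise on a small patch that the gripper partly hid.
- **Other things:** the plug was still in its holder, and nothing else looked moved in the last scene picture.

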